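Post the sample box through the gravity flap

ROBOT

A 7-joint arm with a two-finger parallel gripper is mounted at the origin on a cart in front of the work surface, level with it; the furniture and walls round the work are solid. World frame = base frame: x ahead of the robot, y to its left, z up, the work surface at z = 0. Lengths are in m, angles in rad, forces in N, time in s.
With the tool pointing down it reaches from about 0.35 to 0.9 m from the base axis. Payload 19.9 kg.
Tool frame: the origin (TCP) lies between the finger pads; the fingertips stand 25 mm ahead of it and the grasp point (between the pads) lies 6 mm ahead of it; z points along the fingers, y is the line along which they close (so a half turn about z gives the same grasp; the last joint's range is limited). The gripper opens to 85 mm and grips with 20 to 120 N. Pads are 22 mm wide; open, the fingers measure 114 mm over their backs; the gripper's body (76 mm by 85 mm) begins 54 mm behind the grasp point. The pads swing forward as they close: fully open they stand 13 mm farther back than shut.
Start: joints at [1.224, 0.417, -0.01, 1.614, 0.005, 1.111, -0.053], TCP at [0.188, -0.596, 0.256] pointing down, gripper open.
Joint ranges: [-2.81, 2.81], [-0.39, 2.02], [-1.27, 1.25], [0.06, 2.57], [-1.19, 4.33], [0.19, 2], [-2.82, 2.82]. Speed limits (rad/s): [1.89, 1.89, 2.39, 2.39, 3.01, 3.01, 3.01].

INTERFACE

Orientations are given as [roll, pitch, yaw] about the fixed x, y, z axes, in that order (R = Rz(yaw) Ry(pitch) Rx(roll)).
In Python, from cell import ctrl, get_image gives the robot as it stands.
- The arm moves only by the shell command python3 -m inch 'ROWS' [FORCE]. ROWS is text: rows parted by semicolons, each of 5 numbers parted by spaces: the gripper command: -1 is shut, 1 is fully open, values between are in proportion, then the shift along the tool's x, y, z each as a share of 150 mm, from -1 to 1, then the turn about the tool's z as a share of 45 degrees, from -1 to 1. In form: jaw x y z roll; .... A call has 1 to 12 rows; each row is the pose to reach, as a shift and turn from the pose commanded when the call began, along the tool's axes at that moment; what a row does not reach only later rows make up. A row lasts 1/8 s, in which the tool goes at most 62.5 mm and 10.7 degrees, less where a joint would pass 70% of its speed; a pose out of reach is approached as far as the arm can. A call with a number of a shift or a turn outside -1 to 1 is refused whole. A call with a gripper value outside its range is refused whole. The fingers move at their own pace and stop on an object; FORCE is the grip in N (left out, the last holds). Time passes only in rows, so rows that repeat a pose let the fingers close. It gives the time, the measured TCP pose, the force, the opening and the grip force at its end, in the units of the state.
- ctrl.observe(): the state, without advancing time (a new reading comes with each control period).
- get_image(name): name is "side" or "top" or "wrist"; returns a dict with "img" (384x512x3 uint8, blue, green, red), "K" (3x3 intrinsics, pixels), "cam_to_world" (4x4, takes a point from camera to world coordinates). Camera axes: x right, y up, looking along -z (the intrinsics and any distortion apply to the point x, -y, -z); pixel columns grow to the right and rows downward; lengths in m; the calibration is good to about 2 mm. A picture is of the moment at which its call begins. There is no depth.
- ctrl.job_done(): hands the job in; it is judged then, once.
The state is a dict: "time_s": time; "qpos": joint angles; "joint_velocities": joint speeds; "effort": joint torques, N m; "eef_pos": TCP position; "ee_rot": TCP orientation; "ft_force": force on the tool from outside, world axes, zero at the start; "ft_torque": the same for the moment, N m; "grip_width": opening from 0.0 (shut) to 1.0 (fully open); "grasp_force": force on a finger pad.
Only numpy, scipy, OpenCV 4.12 (cv2) and the standard library are available. Lean on these libraries where they do the work, as an engineer would, in place of code of your own. Each camera call takes 0.05 s, during which the arm holds its last target. There are 200 camera calls.

TASK

The two-lane sample drop hatch has one item waiting in each lane: a square sample box and a long slim slide mailer. With the fingertips, push the square sample box along its lane and through the hanging flap until it drops into the pocket behind, then draw the fingers back so that the flap swings fully shut. Only push: do not lift the box or tip it up in front of the flap; leave the slide mailer and its flap alone, and do not disturb the vial and the black can standing beside the hatch.

Things in the scene. Friction and masses are not known exactly. Their poses are not given: they have to be found in the camera images.
- hatch: Fixed grey two-lane sample drop hatch, 305 long (x), 138 wide (y), 118 mm high. Origin on the worktop under the closed flaps' plane, midway across; +x is the posting direction, z up. A level metal feed deck, top 70 mm above the worktop, runs from x = -200 mm to the sill at +6 mm, open above and at its -x end. Walls and a clear cover 118 mm high close the pocket behind, from x = 12 to 105 mm.
- lane_left (a point): Deck top (70 mm above the worktop) at the flap plane x = 0, middle of the left lane (hatch y = +32.5 mm). The lane is 61 mm wide between side strips 10 mm high, 4 to 6 mm thick, that run the length of the deck. Axes as the hatch.
- lane_right (a point): The same point of the right lane (hatch y = -32.5 mm), lane of the same size.
- rod (a point): Middle of the 7 mm round rod from which both flaps hang, along hatch y, axis 106 mm above the worktop: 32 mm clear between deck and rod. In front of the flaps stand only this rod (to 3.5 mm before the flap plane; flap knuckles of 5 mm radius on it) and the side cheeks and centre wall (from x = -6 mm, 110 to 114 mm high, in line with the lane strips).
- sill (a point): Edge of the level deck, 6 mm behind the flap plane, middle of the width. Beyond it the deck drops straight into the pocket; an item whose middle is pushed 10 mm or more past this edge tips over it and drops in by itself.
- bay (a point): Middle of the pocket's rubber floor, 55 mm behind the flap plane, 8 mm above the worktop; floor from x = 5 to 99 mm, split by a thin wall between the lanes. The box may come to rest there flat or on edge.
- flap_left (a joint): Angle of the left lane's flap, rad: 0 hangs shut (it cannot swing toward the feed deck), grows to at most 1.45 as it swings inward and up. A plate 55 mm wide, 3 mm thick, lower edge 3 mm above the deck, 15 g; closed by its own weight, lightly damped, it falls shut in about 1 s.
- flap_right (a joint): The same for the right lane's flap.
- gel_box: Dark square sample box with a small pale label, 52 mm square (56 with its latch), 18 mm high, about 50 g, loose, lying flat on the deck in either the left or the right lane, square to the lane within about 3 degrees. Origin: centre of its underside. This one is posted.
- slide_mailer: White flat slide mailer, the long slim item: 84 mm long (its own y axis), 32 mm wide, 12.5 mm high, loose on the deck in the other lane, long axis along the lane. Origin: centre of its underside. To be left alone.
- vial: Glass vial with white cap, 27 mm diameter, 58 mm high, standing on the worktop beside the hatch. Origin: centre of its underside. To be left alone.
- objective_can: Black screw-lid can, 39 mm diameter, 66 mm high, standing on the worktop beside the hatch. Origin: centre of its underside. To be left alone.
There are look-alikes about, which are no part of the job. There is more than one size of the gel_box; the job needs the largest.

How it is judged:
By the outcome, as a careful person would: the job done as asked, in the order asked, and still so for the second after the job is handed in, with the robot touching nothing.
It also fails if it takes over 35 s, if anything falls off the work surface, if the arm or the gripper's body presses on something with over 40 N, if the wrist force passes 120 N, or if a joint passes its speed limit or range.

## Working session

There is one attempt and no reset: what is moved stays moved. The work goes in short steps, Python scripts to look and compute and a shell command to move; the robot and the scene stay as the last step left them, time stands still between calls to the robot, and variables do not carry over. Pictures are saved under pics/ and viewed, at most 10 in all, crops included, and the job is handed in when it is done.

```bash
mkdir -p pics; python3 - <<'E'
from cell import ctrl,get_image
import cv2,numpy as np
for n in("side","top"):
    d=get_image(n);cv2.imwrite(f"pics/{n}0.png",d["img"]);np.savez(f"pics/{n}0.npz",**d)
    print(n,d["K"].tolist(),np.round(d["cam_to_world"],3).tolist(),[k for k in d])
s=ctrl.observe();print(s["time_s"],s["eef_pos"],s["ee_rot"],s["grip_width"])
E
```

```text
side [[371.54560608592277, 0.0, 260.28840138674803], [0.0, 371.54560608592277, 188.61383745015436], [0.0, 0.0, 1.0]] [[0.975, 0.124, -0.184, 0.393], [-0.222, 0.544, -0.81, -0.776], [-0.001, 0.83, 0.557, 0.603], [0.0, 0.0, 0.0, 1.0]] ['img', 'K', 'cam_to_world']
top [[458.33012105144263, 0.0, 258.4879278168024], [0.0, 458.33012105144263, 192.83486813712437], [0.0, 0.0, 1.0]] [[0.045, 0.97, -0.237, 0.339], [-0.999, 0.043, -0.017, -0.083], [-0.006, 0.238, 0.971, 0.976], [0.0, 0.0, 0.0, 1.0]] ['img', 'K', 'cam_to_world']
0.1 [ 0.18747247 -0.59593761  0.25574535] [-3.14052037e+00  1.06972986e-04  3.04836991e-01] 0.9996834985771577
```

View pics/side0.png

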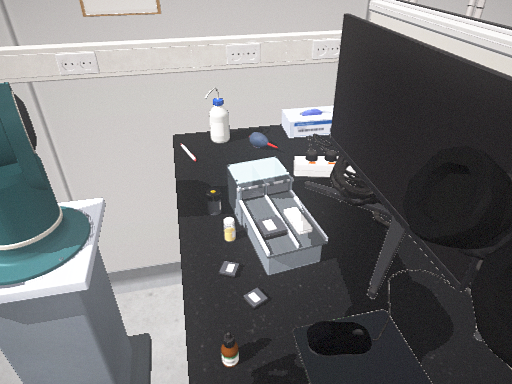

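View pics/top0.png

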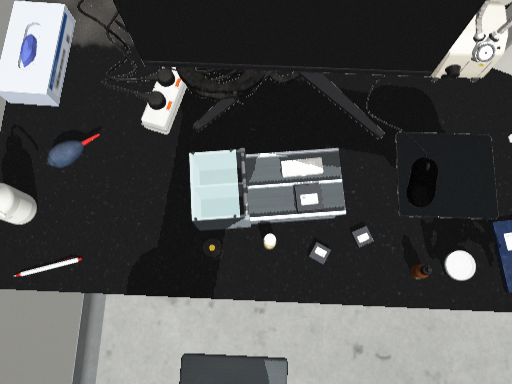

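The hatch posts toward world +y, with its pocket at top-image (190–240, 150–225). The dark box with a label sits at (309,198) in the lane nearer the robot. The mailer is at (302,167). I'll enlarge both views.

```bash
python3 - <<'E'
import cv2,numpy as np
a=cv2.imread("pics/top0.png")[140:240,180:360];b=cv2.imread("pics/side0.png")[150:275,200:340]
g=lambda i,s:cv2.resize((255*(i/255.)**.6).astype('uint8'),None,fx=s,fy=s,interpolation=cv2.INTER_CUBIC)
a=g(a,4);b=g(b,4);cv2.imwrite("pics/topc.png",a);cv2.imwrite("pics/sidec.png",b)
E
```

```text
(no output)
```

View pics/topc.png

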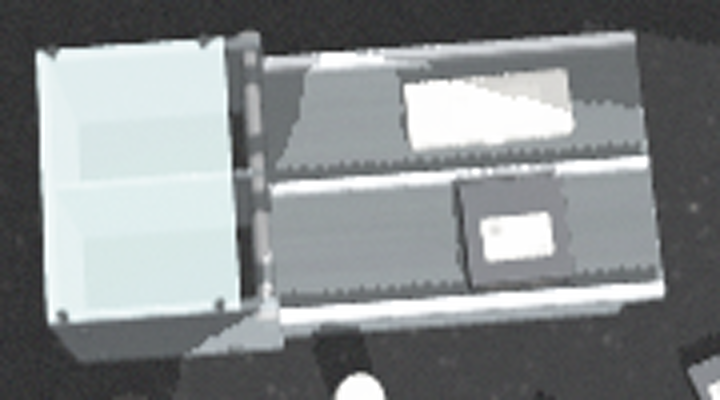

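View pics/sidec.png

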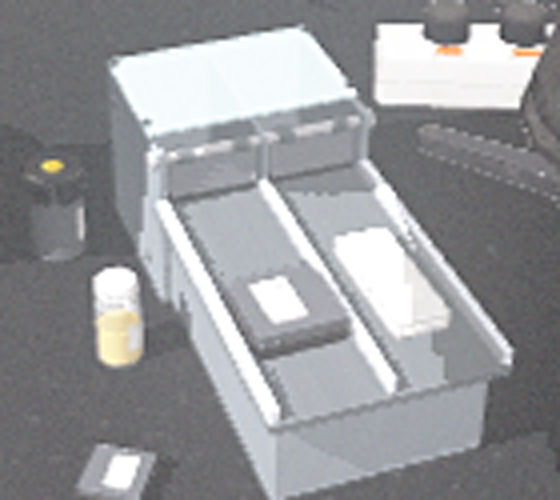

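The enlarged top view shows the box top at crop (458–575, 178–287), with its label at (517,237). The centre strip runs from (272,188) to (648,162) and the outer left strip ends at (664,297). In the side view the label is at crop (279,298).

```bash
cat > h.py <<'E'
import numpy as np
from numpy.linalg import inv,norm
def ray(d,u,v):
    r=inv(d["K"])@[u,v,1];T=d["cam_to_world"];return T[:3,3],T[:3,:3]@(r*[1,-1,-1])
def onz(d,u,v,z):
    o,r=ray(d,u,v);return o+r*(z-o[2])/r[2]
def tri(d,p,e,q):
    o,r=ray(d,*p);a,b=ray(e,*q);s=np.linalg.lstsq(np.c_[r,-b],a-o,rcond=None)[0]
    P,Q=o+s[0]*r,a+s[1]*b;return (P+Q)/2,norm(P-Q)
E
python3 - <<'E'
from h import *
t=np.load("pics/top0.npz");s=np.load("pics/side0.npz")
np.set_printoptions(precision=4,suppress=True)
T=lambda u,v:(180+u/4,140+v/4);S=lambda u,v:(200+u/4,150+v/4)
for n,a,b in(("label",(517,237),(279,298)),("strip end L",(664,290),(272,418)),("strip end R",(634,38),(507,360)),("strip end C",(647,162),(392,386)),("box back-right",(575,275),(262,352)),("box front right",(458,180),(311,264)),("cover farR",(38,52),(303,28)),("vial cap",(360,385),(116,278)),("mailer nearL",(572,133),(405,333))):
    print(n,*tri(t,T(*a),s,S(*b)))
for n,p,z in(("boxtop",[(458,180),(470,287),(575,275),(562,178)],.088),("strip",[(272,188),(648,162),(664,290),(280,318),(634,38),(265,62)],.08),("cover",[(38,52),(222,40),(50,325),(240,305)],.118),("rod",[(252,60),(266,290)],.11)):
    for q in p: print(n,q,onz(t,*T(*q),z))
E
```

```text
label [ 0.5495 -0.1698  0.0877] 0.003616812325214246
strip end L [ 0.5279 -0.2451  0.0742] 0.002230907409286946
strip end R [ 0.6602 -0.2297  0.0735] 0.0014055649876501739
strip end C [ 0.5939 -0.2364  0.0745] 0.0022204762251079938
box back-right [ 0.5331 -0.2     0.0782] 0.0029651681751445644
box front right [ 0.577  -0.1399  0.0839] 0.0007596082433194574
cover farR [0.6262 0.0713 0.115 ] 0.0029324187879437038
vial cap [ 0.4733 -0.095   0.0579] 0.0025908365593734052
mailer nearL [ 0.6106 -0.1985  0.0744] 0.0077383795046887405
boxtop (458, 180) [ 0.5755 -0.1396  0.088 ]
boxtop (470, 287) [ 0.5212 -0.147   0.088 ]
boxtop (575, 275) [ 0.5295 -0.1986  0.088 ]
boxtop (562, 178) [ 0.5788 -0.1915  0.088 ]
strip (272, 188) [ 0.5694 -0.0464  0.08  ]
strip (648, 162) [ 0.5913 -0.2359  0.08  ]
strip (664, 290) [ 0.5256 -0.2439  0.08  ]
strip (280, 318) [ 0.503  -0.0538  0.08  ]
strip (634, 38) [ 0.6572 -0.2285  0.08  ]
strip (265, 62) [ 0.636  -0.0394  0.08  ]
cover (38, 52) [0.6237 0.0708 0.118 ]
cover (222, 40) [ 0.6338 -0.0195  0.118 ]
cover (50, 325) [0.4878 0.054  0.118 ]
cover (240, 305) [ 0.5015 -0.0357  0.118 ]
rod (252, 60) [ 0.6268 -0.0344  0.11  ]
rod (266, 290) [ 0.5109 -0.0473  0.11  ]
```

```bash
python3 -m inch '-0.7 0.3 -0.15 0 -0.2; -0.7 0.6 -0.3 0 -0.4; -0.7 1 -0.5 0 -0.6; -0.7 1 -0.5 0 -0.8; -0.7 1 -0.5 0 -1; -0.7 1 -0.5 0 -1'
cat > go.py <<'E'
import sys
from h import *
from cell import ctrl
from scipy.spatial.transform import Rotation as R
# target along lane (hatch x), lateral (hatch y rel. lane), TCP z
Y=np.radians(97);L=np.array([.537,-.043])
def tgt(a,l,z):
    p=L+a*np.array([np.cos(Y),np.sin(Y)])+l*np.array([-np.sin(Y),np.cos(Y)]);return np.r_[p,z]
if __name__=="__main__":
    s=ctrl.observe();M=R.from_euler("xyz",s["ee_rot"])
    d=M.inv().apply(tgt(*map(float,sys.argv[1:4]))-s["eef_pos"])
    print("t",s["time_s"],"pos",s["eef_pos"],"yaw",np.degrees(s["ee_rot"]),"shift",np.round(d/.15,3),"roll",-(97-np.degrees(s["ee_rot"][2]))/45,"F",s["ft_force"],s["grip_width"])
E
python3 go.py -.185 0 .25
```

```text
time_s: 0.85
eef_pos: [0.308, -0.4795, 0.256]
ee_rot: [-3.141, -0.0, 1.089]
ft_force: [-0.1, -0.1, 0.2]
grip_width: 0.148
grasp_force: 0.0
t 0.85 pos [ 0.30799044 -0.47952579  0.25602784] yaw [-1.79972587e+02 -2.14841844e-02  6.24155690e+01] shift [2.271 0.706 0.041] roll -0.7685429104290892 F [-0.12575142 -0.12219993  0.21263871] 0.1479950412213714
```

```bash
python3 -m inch '-0.7 0.35 0.1 0 -0.2; -0.7 0.7 0.2 0 -0.4; -0.7 1 0.31 0 -0.6; -0.7 1 0.31 0 -0.77; -0.7 1 0.31 0 -0.77'; python3 go.py -.185 0 .15
```

```text
time_s: 1.48
eef_pos: [0.4186, -0.3682, 0.256]
ee_rot: [-3.141, -0.0, 1.691]
ft_force: [0.5, -0.9, -0.4]
grip_width: 0.152
grasp_force: 0.0
t 1.475 pos [ 0.41858236 -0.36815143  0.25603724] yaw [-1.79979910e+02 -2.47241908e-02  9.68854074e+01] shift [0.824 1.046 0.707] roll -0.002546502423209063 F [ 0.49655961 -0.91138899 -0.44604614] 0.15166631830655966
```

```bash
python3 -m inch '-0.7 0.25 0.35 0 0; -0.7 0.55 0.7 0 0; -0.7 0.82 1 0 0; -0.7 0.82 1 0.35 0; -0.7 0.82 1 0.7 0; -0.7 0.82 1 0.7 0; -0.7 0.82 1 0.7 0'; python3 go.py -.185 0 .105
python3 - <<'E'
from cell import get_image
import cv2,numpy as np
o=[]
for n,(y,x) in(("side",(120,190)),("top",(110,190))):
    d=get_image(n);np.savez(f"pics/{n}1.npz",**d);o.append(cv2.resize(d["img"][y:y+160,x:x+170],None,fx=2.3,fy=2.3,interpolation=cv2.INTER_CUBIC))
w=get_image("wrist");np.savez("pics/wrist1.npz",**w)
cv2.imwrite("pics/c1.png",(255*(np.hstack(o)/255.)**.6));cv2.imwrite("pics/wrist1.png",w["img"])
E
```

```text
time_s: 2.35
eef_pos: [0.5529, -0.2283, 0.1531]
ee_rot: [3.14, 0.001, 1.692]
ft_force: [-0.1, -0.0, 0.8]
grip_width: 0.148
grasp_force: 0.0
t 2.35 pos [ 0.55293092 -0.22826283  0.15314768] yaw [1.79924761e+02 4.96602679e-02 9.69221382e+01] shift [0.006 0.045 0.321] roll -0.0017302617826193986 F [-0.0555818  -0.00660942  0.75519401] 0.14829591608129675[ WARN:0@0.755] global loadsave.cpp:1063 imwrite_ Unsupported depth image for selected encoder is fallbacked to CV_8U.
```

View pics/c1.png

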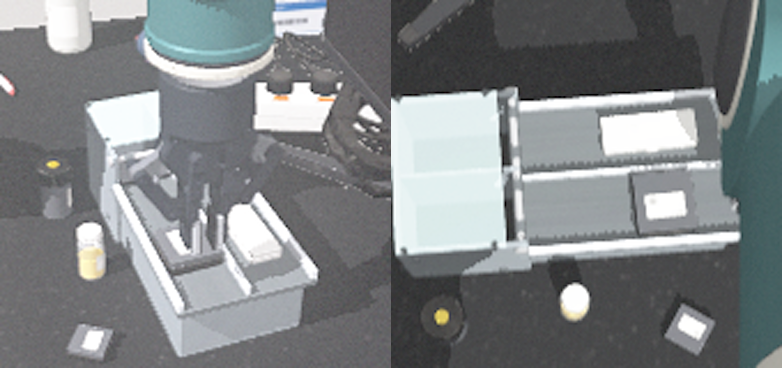

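View pics/wrist1.png

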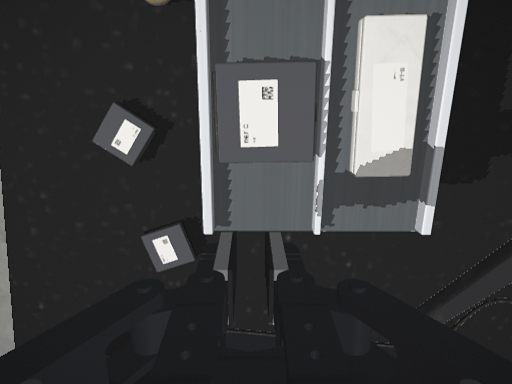

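The wrist view shows the box top at (215–317, 61–162), the deck end at row 233, the lane's inner edges at columns ~212 and 314, and the fingertips at (215–235) and (267–288), row 233. I'll refine the frame from it.

```bash
python3 - <<'E'
from h import *
from go import tgt,L,Y
from scipy.spatial.transform import Rotation as R
w=np.load("pics/wrist1.npz")
np.set_printoptions(precision=4,suppress=True)
u=np.array([np.cos(Y),np.sin(Y)]);n=np.array([-u[1],u[0]])
def lane(p): d=p[:2]-L;return np.array([d@u,d@n])
for nm,ps,z in(("box",[(215,63),(316,61),(317,162),(218,162)],.088),("strip L outer,end/far",[(204,233),(196,5)],.08),("strip L inner",[(213,233),(206,5)],.08),("strip C",[(314,233),(324,5),(321,233),(334,5)],.08),("strip R outer",[(434,233),(466,5)],.08)):
    for p in ps: P=onz(w,*p,z);print(nm,p,P[:2],lane(P))
for z in(.12,.125,.13,.14):
    print(z,[lane(onz(w,*p,z)) for p in((215,233),(235,233),(267,233),(288,233))])
print("tcp",lane(np.array([.5529,-.2283])))
E
```

```text
box (215, 63) [ 0.5266 -0.1475] [-0.1024  0.0231]
box (316, 61) [ 0.5769 -0.1403] [-0.1015 -0.0278]
box (317, 162) [ 0.5864 -0.1912] [-0.1531 -0.031 ]
box (218, 162) [ 0.5329 -0.1977] [-0.1531  0.0229]
strip L outer,end/far (204, 233) [ 0.5282 -0.2438] [-0.1982  0.0332]
strip L outer,end/far (196, 5) [ 0.5137 -0.1208] [-0.0743  0.0326]
strip L inner (213, 233) [ 0.5336 -0.2431] [-0.1982  0.0278]
strip L inner (206, 5) [ 0.5187 -0.1201] [-0.0743  0.0276]
strip C (314, 233) [ 0.594  -0.2357] [-0.1983 -0.0331]
strip C (324, 5) [ 0.5777 -0.1129] [-0.0743 -0.0318]
strip C (321, 233) [ 0.5982 -0.2352] [-0.1983 -0.0374]
strip C (334, 5) [ 0.5827 -0.1123] [-0.0743 -0.0369]
strip R outer (434, 233) [ 0.666 -0.227] [-0.1983 -0.1056]
strip R outer (466, 5) [ 0.6488 -0.1041] [-0.0743 -0.1035]
0.12 [array([-0.1811,  0.0222]), array([-0.1811,  0.0127]), array([-0.1812, -0.0026]), array([-0.1812, -0.0126])]
0.125 [array([-0.179 ,  0.0217]), array([-0.179 ,  0.0124]), array([-0.179 , -0.0023]), array([-0.179, -0.012])]
0.13 [array([-0.1769,  0.0211]), array([-0.1769,  0.0122]), array([-0.1769, -0.002 ]), array([-0.1769, -0.0114])]
0.14 [array([-0.1726,  0.02  ]), array([-0.1726,  0.0117]), array([-0.1726, -0.0015]), array([-0.1726, -0.0102])]
tcp [-0.1859  0.0068]
```

```bash
python3 -m inch '-0.7 0 0.03 0 0; -0.7 0 0.062 0 0; -0.7 0 0.062 0.1 0; -0.7 0 0.062 0.2 0; -0.7 0 0.062 0.27 0; -0.7 0 0.062 0.31 0; -0.7 0 0.062 0.33 0;-0.7 0 0.062 0.33 0'; python3 go.py -.05 -.0025 .103
python3 - <<'E'
from cell import get_image
import cv2,numpy as np
d=get_image("side");o=[cv2.resize(d["img"][170:270,220:330],None,fx=3.6,fy=3.6,interpolation=cv2.INTER_CUBIC)]
w=get_image("wrist");np.savez("pics/wrist2.npz",**w);o.append(cv2.resize(w["img"][:, 100:400],(395,360)))
o[0]=o[0][:360];h=min(i.shape[0] for i in o)
cv2.imwrite("pics/c2.png",(255*(np.hstack([i[:h] for i in o])/255.)**.6).astype('uint8'))
E
```

```text
time_s: 3.5
eef_pos: [0.5616, -0.2263, 0.1018]
ee_rot: [3.142, -0.0, 1.695]
ft_force: [-0.8, -0.1, -0.5]
grip_width: 0.153
grasp_force: 0.0
t 3.5 pos [ 0.56159632 -0.22634199  0.10180184] yaw [ 1.79998269e+02 -6.12438321e-04  9.71139036e+01] shift [ 0.9    0.005 -0.008] roll 0.0025311900356326886 F [-0.77757238 -0.05110771 -0.452156  ] 0.15320490099885872
```

View pics/c2.png

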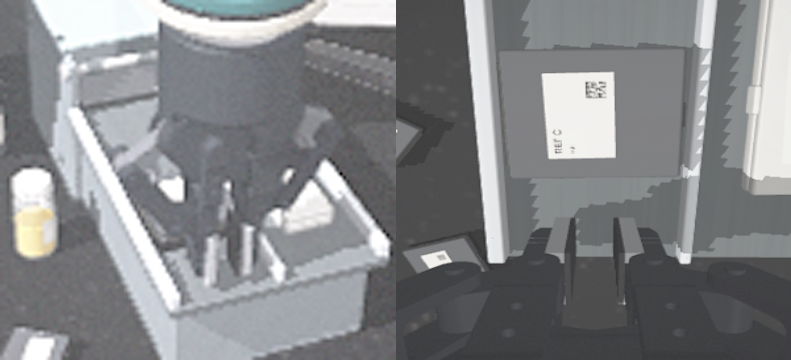

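Fingers are down in the lane behind the box (wrist crop fingers at (565,240) and (625,240), box rear edge at row 178), with no contact force. Pushing now.

```bash
python3 -m inch '-0.7 0.06 0 0 0; -0.7 0.13 0 0 0; -0.7 0.19 0 0 0; -0.7 0.25 0 0 0; -0.7 0.31 0 0 0; -0.7 0.37 0 0 0; -0.7 0.43 0 0 0; -0.7 0.49 0 0 0; -0.7 0.55 0 0 0; -0.7 0.61 0 0 0; -0.7 0.67 0 0 0; -0.7 0.67 0 0 0'; python3 go.py -.02 -.0025 .103
python3 - <<'E'
from cell import get_image
import cv2,numpy as np
w=get_image("wrist");np.savez("pics/wrist3.npz",**w)
d=get_image("top");np.savez("pics/top3.npz",**d)
o=[cv2.resize(w["img"],(440,330)),cv2.resize(d["img"][140:240,190:290],(330,330),interpolation=cv2.INTER_CUBIC)]
cv2.imwrite("pics/c3.png",(255*(np.hstack(o)/255.)**.6).astype('uint8'))
E
```

```text
time_s: 5.1
eef_pos: [0.5491, -0.1257, 0.1018]
ee_rot: [-3.142, -0.0, 1.696]
ft_force: [-0.3, 0.0, -1.0]
grip_width: 0.148
grasp_force: 0.0
t 5.1 pos [ 0.54907851 -0.12571025  0.10179415] yaw [-1.79995406e+02 -1.85057238e-02  9.71761989e+01] shift [ 0.424  0.005 -0.008] roll 0.003915531569309236 F [-0.27079136  0.03457437 -0.98093644] 0.14761719007162985
```

View pics/c3.png

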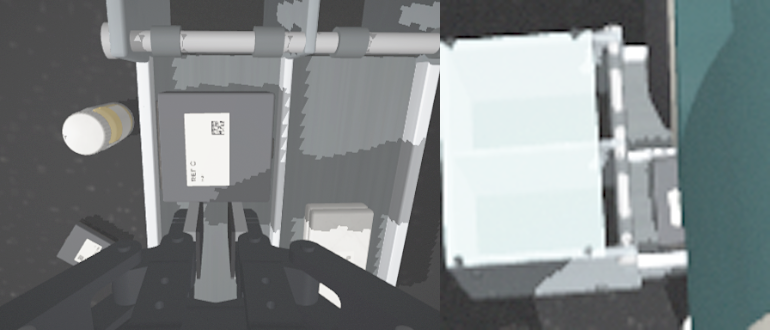

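The box is square in the lane and in contact with the fingers (rear edge at row ~202). The rod runs across at row ~42 in the resized wrist view.

```bash
python3 - <<'E'
from h import *
from go import L,Y
w=np.load("pics/wrist3.npz");k=512/440
u=np.array([np.cos(Y),np.sin(Y)]);n=np.array([-u[1],u[0]])
f=lambda p,z:(lambda d:np.round([d@u,d@n],4))(onz(w,p[0]*k,p[1]*k,z)[:2]-L)
for nm,p,z in(("rod c",(210,42),.106),("rod near",(210,52),.106),("knuckle",(270,54),.106),("box rearL",(163,202),.088),("box rearR",(271,200),.088),("frontL",(160,93),.088),("frontR",(273,94),.088),("stripL",(158,240),.08),("stripC",(275,240),.08),("stripL",(153,70),.08),("stripC",(285,70),.08)):print(nm,f(p,z))
E
```

```text
rod c [-0.0015 -0.0009]
rod near [-0.0048 -0.0009]
knuckle [-0.0054 -0.0227]
box rearL [-0.0714  0.0223]
box rearR [-0.0702 -0.0299]
frontL [-0.0201  0.0213]
frontR [-0.0204 -0.028 ]
stripL [-0.0967  0.0275]
stripC [-0.0965 -0.0349]
stripL [-0.0103  0.0254]
stripC [-0.0101 -0.0343]
```

```bash
python3 -m inch '-0.7 0.05 0 0 0; -0.7 0.1 0 0 0; -0.7 0.15 0 0 0; -0.7 0.2 0 0 0; -0.7 0.24 0 0 0; -0.7 0.28 0 0 0; -0.7 0.32 0 0 0; -0.7 0.35 0 0 0; -0.7 0.37 0 0 0; -0.7 0.385 0 0 0; -0.7 0.395 0 0 0; -0.7 0.395 0 0 0'; python3 go.py -.0208 -.0025 .103
python3 - <<'E'
from cell import get_image
import cv2,numpy as np
w=get_image("wrist");d=get_image("side");np.savez("pics/wrist4.npz",**w)
o=[cv2.resize(w["img"],(440,330)),cv2.resize(d["img"][150:250,220:320],(330,330),interpolation=cv2.INTER_CUBIC)]
cv2.imwrite("pics/c4.png",(255*(np.hstack(o)/255.)**.6).astype('uint8'))
E
```

```text
time_s: 6.7
eef_pos: [0.5417, -0.0677, 0.1017]
ee_rot: [-3.141, -0.0, 1.695]
ft_force: [0.9, 0.2, -0.2]
grip_width: 0.148
grasp_force: 0.0
t 6.7 pos [ 0.54170925 -0.06771674  0.10173163] yaw [-1.79990826e+02 -8.31253848e-03  9.71185151e+01] shift [ 0.029  0.006 -0.008] roll 0.0026336698994135254 F [ 0.8932651   0.23071629 -0.15508591] 0.14835383007658381
```

View pics/c4.png

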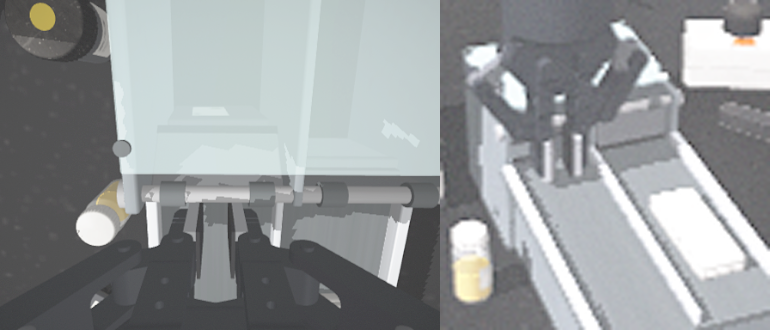

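The box has passed the rod. A pale label seems to show through the cover at (210,112), so it may have tipped already. I'll nudge a little further, then draw back.

```bash
python3 -m inch '-0.7 0.01 0 0 0; -0.7 0.022 0 0 0; -0.7 0.022 0 0 0; -0.7 0.022 0 0 0; -0.7 0 0 0 0; -0.7 -0.15 0 0 0; -0.7 -0.35 0 0 0; -0.7 -0.55 0 0 0; -0.7 -0.75 0 0 0; -0.7 -0.75 0 -0.3 0; -0.7 -0.75 0 -0.6 0; -0.7 -0.75 0 -0.6 0'
python3 - <<'E'
from cell import get_image
import cv2,numpy as np
w=get_image("wrist");d=get_image("side");np.savez("pics/wrist5.npz",**w)
o=[cv2.resize(w["img"],(440,330)),cv2.resize(d["img"][150:250,220:320],(330,330),interpolation=cv2.INTER_CUBIC)]
cv2.imwrite("pics/c5.png",(255*(np.hstack(o)/255.)**.6).astype('uint8'))
E
```

```text
time_s: 8.3
eef_pos: [0.5571, -0.1801, 0.195]
ee_rot: [3.137, 0.002, 1.695]
ft_force: [-0.4, -0.5, -0.4]
grip_width: 0.152
grasp_force: 0.0
```

View pics/c5.png

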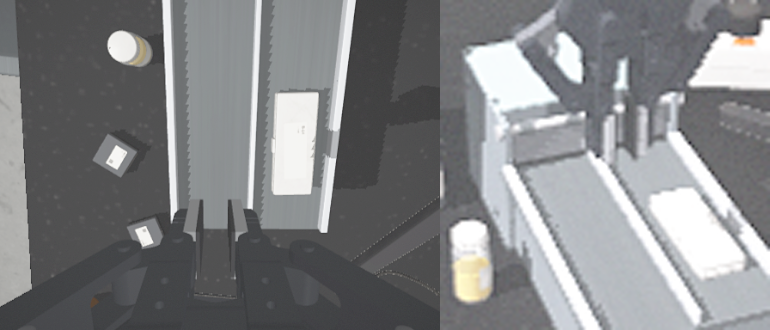

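The lane is empty, the flap at side-crop (545,145) appears shut, and the mailer and vial are unmoved. I'll wait for the flap to settle and check it numerically against the first image.

```bash
python3 -m inch '-0.7 -0.5 0 -0.3 0; -0.7 -0.9 0 -0.6 0; -0.7 -0.9 0 -0.6 0; -0.7 -0.9 0 -0.6 0; -0.7 -0.9 0 -0.6 0; -0.7 -0.9 0 -0.6 0; -0.7 -0.9 0 -0.6 0; -0.7 -0.9 0 -0.6 0; -0.7 -0.9 0 -0.6 0; -0.7 -0.9 0 -0.6 0; -0.7 -0.9 0 -0.6 0; -0.7 -0.9 0 -0.6 0'
python3 - <<'E'
from cell import get_image
import cv2,numpy as np
for n,rs in(("side",dict(flapL=(243,186,264,199),flapR=(268,180,290,193),boxold=(258,215,288,237),mailer=(284,206,312,234),vial=(222,217,237,243),can=(205,187,222,216))),("top",dict(flaps=(238,150,250,215),pocketL=(196,185,240,218),boxold=(294,183,325,212),mailer=(280,155,325,180),vial=(262,232,278,250),can=(202,238,222,258)))):
    d=get_image(n)["img"];a=cv2.imread(f"pics/{n}0.png")
    for k,(x,y,X,Y) in rs.items():
        p,q=a[y:Y,x:X].mean(2),d[y:Y,x:X].mean(2);print(n,k,"absdiff %.1f"%abs(p-q).mean(),"mean %.1f->%.1f"%(p.mean(),q.mean()))
    if n=="side":
        for r in(186,190,194,198): print(r,a[r,243:264:3].mean(1).round().astype(int),d[r,243:264:3].mean(1).round().astype(int))
E
```

```text
time_s: 9.9
eef_pos: [0.5724, -0.3134, 0.2817]
ee_rot: [-3.142, -0.0, 1.695]
ft_force: [-0.2, 0.4, -0.1]
grip_width: 0.151
grasp_force: 0.0
side flapL absdiff 8.9 mean 119.0->127.6
side flapR absdiff 19.0 mean 115.5->133.2
side boxold absdiff 43.0 mean 152.7->164.6
side mailer absdiff 19.0 mean 197.7->216.5
side vial absdiff 3.4 mean 162.8->166.0
side can absdiff 5.7 mean 67.0->71.9
186 [123 122 143 181 185 116  96] [123 155 210 255 255 153 118]
190 [116  89 112 113 107 110 109] [116  89 113 112 112 132 127]
194 [109 111 110 116 124 125 126] [112 114 110 118 131 129 131]
198 [117  97  82  60  78 152 153] [119 101  83  67  79 155 155]
top flaps absdiff 43.9 mean 84.8->128.3
top pocketL absdiff 20.8 mean 213.1->233.8
top boxold absdiff 55.7 mean 126.9->135.8
top mailer absdiff 21.2 mean 178.4->199.6
top vial absdiff 9.0 mean 141.0->150.0
top can absdiff 8.2 mean 36.2->44.5
```

```bash
python3 -c "
from cell import ctrl
print(ctrl.job_done())"
```

```text
the job is handed in; nothing more can be done
None
```

I pushed the square sample box through its flap and handed the job in at about 10 s. The flap hangs shut again in the side view, its lower edge matching the first picture. The box has left the deck and a pale label showed behind the flap, but I did not view it at rest in the pocket. The mailer, vial and can look undisturbed, and the wrist-force readings stayed at about 1 N or less.

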